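# Lock off the practice isolator

## Robot

A 6-joint arm with a two-finger parallel gripper is mounted at the origin on the work surface. World frame = base frame: x ahead of the robot, y to its left, z up, the work surface at z = 0. Lengths are in m, angles in rad, forces in N, time in s.
With the tool pointing down it reaches from about 0.3 to 0.875 m from the base axis. Payload 6.4 kg.
Tool frame: the origin (TCP) lies on the centre line of the jaws, within the pads' length; the fingertips stand 11 mm ahead of it and the grasp point (between the pads) lies 8 mm behind it; x points along the fingers, y is the direction in which the jaws open and shut, and the axes are right-handed (so a half turn about x gives the same grasp; the last joint's range is limited). The gripper opens to 85 mm and grips with 20 to 120 N. Pads are 22 mm wide; open, the fingers measure 114 mm over their backs; the gripper's body (76 mm by 85 mm) begins 54 mm behind the grasp point. The pads swing forward as they close: fully open they stand 13 mm farther back than shut.
Start: joints at [0.899, 0.181, 1.607, -0, 1.354, -0.206], TCP at [0.258, 0.514, 0.207] pointing down, gripper open.
Joint ranges: [-2.99, 2.99], [-0.89, 2.07], [0.3, 2.58], [-1.14, 4.28], [0, 2.63], [-3.12, 3.12]. Speed limits (rad/s): [2.57, 2.57, 3.01, 3.14, 3.14, 3.14].

## Interface

Orientations are given as a unit quaternion [w, x, y, z].
In Python, from bench import ctrl, camera, hand_in gives the robot as it stands. The module is installed in compiled form; this text tells all that it offers.
- The arm moves only by the tool drive_tool, never from a script. Its argument "increments" is a list of rows, each a list of 7 numbers: the shift along the tool's x, y, z in m, then the turn, a rotation vector about the tool's x, y, z in degrees, then the gripper's target within -1 to 1 (fully open at 1, half-way at 0, shut at -1). In form: [[dx, dy, dz, rx, ry, rz, claw], ...]. A call has 1 to 10 rows; each row shifts and turns the commanded pose from where the row before left it, along the tool's axes as they then stand; what a row does not reach is not made up. A row lasts 1/8 s, in which the tool goes at most 62.5 mm and 10.7 degrees, less where a joint would pass 70% of its speed; a pose out of reach is approached as far as the arm can. A call is refused whole if a number of a shift passes 0.0625 or a number of a turn 10.7, either way. A call with a gripper value outside its range is refused whole. The fingers move at their own pace and stop on an object; the grip force is fixed at half the most. Time passes only in rows, so rows that do not move let the fingers close. It gives the time, the measured TCP pose, the force and the opening at its end, in the units of the state.
- ctrl.get_obs(): the state, without advancing time (a new reading comes with each control period).
- camera(name): name is "side" or "top"; returns a dict with "img" (384x512x3 uint8, red, green, blue), "depth" (384x512 float32, m along the optical axis (not along the pixel's ray), 0 where there is no reading), "fx", "fy", "cx", "cy" (pixels), "world_from_camera" (4x4, takes a point from camera to world coordinates). Camera axes: x right, y down, z forward; pixel columns grow to the right and rows downward; lengths in m; the calibration is good to about 2 mm. A picture is of the moment at which its call begins.
- hand_in(): hands the job in, once; it reports no verdict.
The state is a dict: "time_s": time; "q": joint angles; "dq": joint speeds; "joint_efforts": joint torques, N m; "eef_pos": TCP position; "eef_rot": TCP orientation; "wrist_force": force on the tool from outside, world axes, zero at the start; "torque": the same for the moment, N m; "opening": opening from 0.0 (shut) to 1.0 (fully open).
Only numpy, scipy, OpenCV 4.12 (cv2) and the standard library are available. Lean on these libraries where they do the work, as an engineer would, in place of code of your own. Each camera call takes 0.05 s, during which the arm holds its last target.

## Task

Lock off the isolator on the wiring board: push the disc round by its upright peg until its slot lines up with the square steel bar, then push the bar from behind, through the slot, until it is fully home in the keeper on the isolator. Only push, gently: do not grip the peg, do not force or lift the bar, and leave everything else on the board and bench where it lies. Finish with the hand clear.

Things in the scene. Friction and masses are not known exactly. Their poses are not given: they have to be found in the camera images.
- station: Wooden wiring board fixed to the bench, 460 x 260 x 18 mm, a 40 mm high stud along its back edge. Origin at bench height under the disc's axis. x: the straight line and direction the bar is pushed; y: to the stud, z up. On the line y = 0 a dark track plate (x -260 to 80 mm, top 24 mm above the bench) carries guide, disc (x -42 to 42 mm) and keeper. Board set anew each start.
- guide_mouth (a point): Middle of the guide's end nearest the disc, on the track plate, 50 mm short of the disc's axis; axes as the board. The guide is two low steel cheeks beside the bar, 112 mm long (board x -162 to -50 mm), 8 mm high above the track, inner faces 19 mm apart, outer faces 35 mm apart, open above.
- keeper_end (a point): Point on the isolator box's face inside the keeper that the bar's nose meets when fully home: 78 mm beyond the disc's axis, 32 mm above the bench; axes as the board. The keeper is a steel staple, board x 48 to 78 mm, opening 21 x 18 mm, top 46 mm above the bench.
- isolator_top (a point): Middle of the grey isolator box's top, 80 mm above the bench; the box is 85 mm along the board's x and 110 mm across, and carries a dark rotary knob up to 100 mm above the bench. Not to be worked.
- disc (a joint): Slotted disc's angle, rad, counter-clockwise from above. At 0 and at 3.14 the slot lies along the bar's line (either will do), at 1.57 across. Starts between 0.55 and 2.6, turns on past both lined-up places to stops at -0.7 and 3.84, stays where left (about 3 N at the peg). The tapered bar nose brings in a slot a few degrees out; further out it strikes the rim and stops.
- disc_center (a point): Point on the upright axis of the flat aluminium disc, at its top face, 44 mm above the bench. Its x axis lies along the slot, y points to the peg. Disc 84 mm across, two segments either side of a 22 mm wide slot that runs straight across the middle, open above and at both ends, down to the track plate.
- peg_top (a point): Middle of the top of the disc's upright steel peg: 12 mm thick, 35 mm tall above the disc's top face (its top 79 mm above the bench), 28 mm from the disc's axis, a quarter turn counter-clockwise from the slot's x axis. At joint 0 it stands on the stud side of the axis, at 3.14 on the opposite side, at 1.57 towards the bar.
- bar: Loose square steel bar, 16 x 16 x 130 mm, about 0.3 kg, lying in the open guide on the track plate. Origin on its underside at the nose (end towards the disc, tapered over 8 mm); x from tail to nose, z up. Starts with the nose 54 to 80 mm short of the disc's axis; home, the nose is 78 mm beyond it. Slides with 1 to 3 N.
- bar_lug (a point): Middle of the upper edge of the bar's tail end face, 130 mm behind the nose, 40 mm above the bench; axes as the bar. Just ahead stands the lug, an upright steel tab 22 mm wide, 8 mm thick, its back 3 mm ahead of the tail face, its top 66 mm above the bench. Push tail face or lug from behind.
- tape: Bystander, loose: roll of black tape lying flat, 64 mm across, 19 mm high, on the board. Origin at its underside.
- toggle: Bystander, loose: white wall switch with a steel strap, 105 x 32 x 39 mm, lying on the board. Origin at its underside.
- jar: Bystander, loose: small clear jar with a white cap, 48 mm across, 55 mm high, on the board. Origin at its underside.
- driver: Bystander, loose: screwdriver, 170 mm long, lying on the board on the side away from the stud. Origin under its middle, x towards its tip.
- nut: Bystander, loose: grey cone-shaped wire connector, 18 mm across, 26 mm high, on the board. Origin at its underside.
- graybox: Bystander, loose: open grey device box 100 x 57 x 70 mm on the bench. Origin at its underside.
- bluebox: Bystander, loose: open blue device box 100 x 100 x 75 mm on the bench. Origin at its underside.
There are look-alikes about, which are no part of the job. What is shaped like the bar but green is not meant.

How it is judged:
On the way, in this order (a step that is already met when the one before it is completed fails the run):
1. the disc's slot is lined up with the bar's line, the bar's nose still short of the keeper (angle between the x axis of disc_center and the x axis of station, either way round below 0.12 rad and x of bar in the frame of station below 0.04 m), for 0.2 s.
2. the bar is through the slot and home in the keeper (x of bar in the frame of station above 0.07 m), for 0.2 s.
At the end, for the whole second after the job is handed in: The bar lies flat and at rest in its track, through the disc's slot, its nose within 8 mm of the isolator box's face inside the keeper; the slot is within 0.12 rad of the bar's line; every bystander is within 20 mm of where it started (x of bar in the frame of station above 0.07 m and y of bar in the frame of station between -0.005 and 0.005 m and z of bar in the frame of station below 0.028 m and angle between the x axis of bar and the x axis of station, either way round below 0.06 rad and angle between bar's own z axis and vertical below 0.06 rad and angle between the x axis of disc_center and the x axis of station, either way round below 0.12 rad and linear speed of bar below 0.01 m/s and distance of each of tape, toggle, jar, driver, nut, graybox, bluebox from where it was at the start of the episode below 0.02 m); the robot touches nothing.
It fails at once if the bar is lifted more than 15 mm off its track or tipped more than 0.25 rad (height (world z) of bar above 0.039 m or height (world z) of bar_lug above 0.055 m or angle between bar's own z axis and vertical above 0.25 rad).
It fails at once if the peg or disc is gripped or forced (more than 35 N of finger force) (contact force between the fingers and disc above 35 N).
It fails at once if the bar is forced or squeezed hard (more than 60 N of finger force) (contact force between the fingers and bar above 60 N).
It fails at once if a bystander is pushed more than 20 mm or lifted (distance of any of tape, toggle, jar, driver, nut, graybox, bluebox from where it was at the start of the episode above 0.02 m).
It also fails if it takes over 51 s, if anything falls off the work surface, if the arm or the gripper's body presses on something with over 40 N, if the wrist force passes 120 N, or if a joint passes its speed limit or range.

## Working session

There is one attempt and no reset: what is moved stays moved. The work goes in short steps, Python scripts to look and compute and a tool call to move; the robot and the scene stay as the last step left them, time stands still between calls to the robot, and variables do not carry over. Pictures are saved under pics/ and viewed, and the job is handed in when it is done.

Besides the shell and the picture viewer there is one more tool, called after ">>>" as name([rows], argument=value, ...), one row to a line, values as JSON. drive_tool: Moves the arm, as the interface text tells. Its arguments: {"type":"object","properties":{"increments":{"type":"array","items":{"type":"array","items":{"type":"number"}}}},"required":["increments"]}

```bash
mkdir -p pics; cat > h.py <<'E'
import numpy as np, cv2
from bench import ctrl, camera, hand_in
def snap(n,f):
    c=camera(n); cv2.imwrite(f'pics/{f}.png',c['img'][:,:,::-1]); np.savez(f'pics/{f}.npz',**{k:c[k] for k in c}); return c
def ray(c,u,v):
    T=np.array(c['world_from_camera']); d=np.array([(u-c['cx'])/c['fx'],(v-c['cy'])/c['fy'],1.]); return T[:3,3],T[:3,:3]@d
def onz(c,u,v,z):
    o,d=ray(c,u,v); return o+d*(z-o[2])/d[2]
def dp(c,u,v):
    o,d=ray(c,u,v); return o+d*float(c['depth'][int(round(v)),int(round(u))])
def proj(c,p):
    T=np.linalg.inv(np.array(c['world_from_camera'])); q=T[:3,:3]@np.array(p)+T[:3,3]; return q[0]/q[2]*c['fx']+c['cx'],q[1]/q[2]*c['fy']+c['cy']
E
python3 - <<'E'
from h import *
for n in('top','side'):
    c=snap(n,n+'0'); print(n,c['fx'],c['cx'],c['cy'],np.round(c['world_from_camera'],3).tolist())
o=ctrl.get_obs(); print(o)
E
```

```text
top 465.88784184593356 257.68194096621244 196.4090777201395 [[-0.008, -0.983, 0.181, 0.225], [-1.0, 0.01, 0.006, -0.019], [-0.007, -0.181, -0.984, 1.505], [0.0, 0.0, 0.0, 1.0]]
side 356.1798657876625 261.0221788748238 187.76194669074968 [[0.953, -0.196, 0.231, 0.246], [-0.302, -0.555, 0.775, -0.842], [-0.024, -0.808, -0.588, 0.734], [0.0, 0.0, 0.0, 1.0]]
{'time_s': 0.1, 'q': array([ 8.98705278e-01,  1.81464424e-01,  1.60789041e+00, -1.16172599e-05,
        1.35377352e+00, -2.06295030e-01]), 'dq': array([ 0.00062128, -0.00176433, -0.00163499, -0.00108175, -0.0002292 ,
        0.00259186]), 'joint_efforts': array([ 1.66715836e-04, -4.45879519e+01, -3.52236414e+01, -2.23697634e-04,
        4.22129538e-03, -2.19437652e-05]), 'eef_pos': array([0.25790947, 0.51333708, 0.20658407]), 'eef_rot': array([ 0.68778881,  0.16270497,  0.68824329, -0.16369123]), 'wrist_force': array([-0.355534  , -0.03355555, -0.17334126]), 'torque': array([-0.00419221,  0.03665131,  0.00244135]), 'opening': 0.9983094849209191}
```

View pics/top0.png

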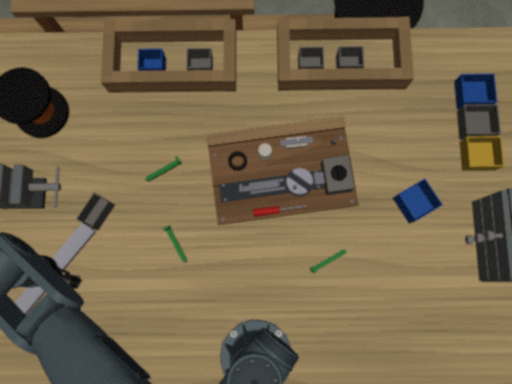

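View pics/side0.png

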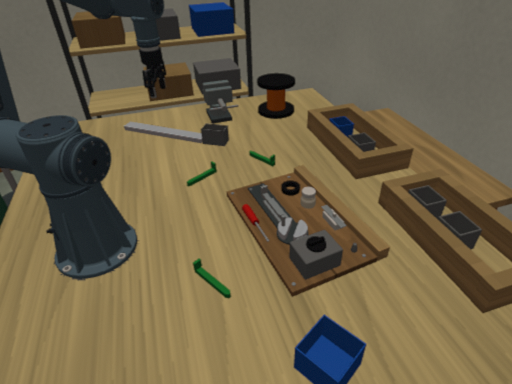

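```bash
python3 - <<'E'
from h import *
a=cv2.imread('pics/top0.png')[105:235,200:365]; cv2.imwrite('pics/t0c.png',cv2.resize(a,None,fx=4.8,fy=4.6,interpolation=cv2.INTER_CUBIC))
a=cv2.imread('pics/side0.png')[165:290,225:385]; cv2.imwrite('pics/s0c.png',cv2.resize(a,None,fx=5,fy=4.8,interpolation=cv2.INTER_CUBIC))
E
```

```text
(no output)
```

View pics/t0c.png

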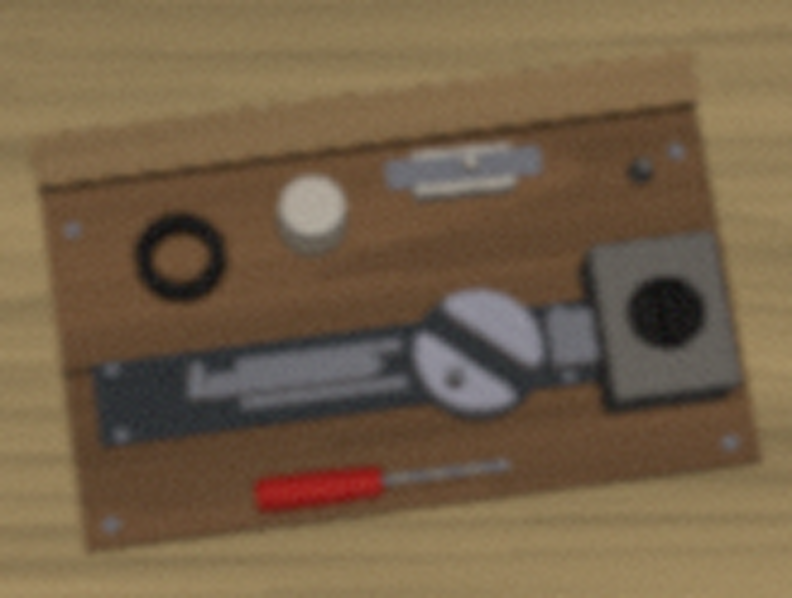

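View pics/s0c.png

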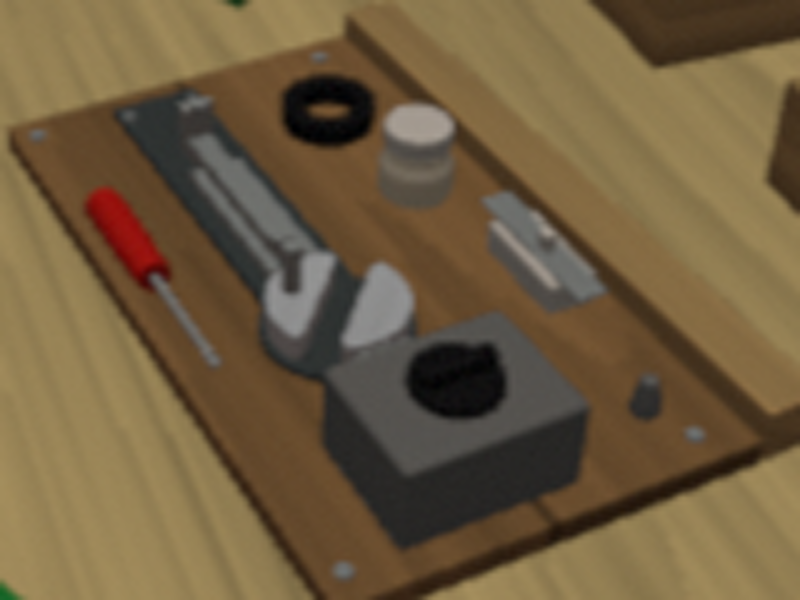

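The top crop shows the disc at about px (299,180) in the full image. The peg is on its lower left at about (295,187), with the slot running upper-left to lower-right. The steel bar lies in the guide at (240–285,183–187) and its lug is at about (241,186). The green bars at (163,169), (175,243) and (328,261) on the bench are look-alikes; only the steel bar in the guide fits.

```bash
python3 - <<'E'
from h import *
c=dict(np.load('pics/top0.npz')); s=dict(np.load('pics/side0.npz'))
im=c['img']; hsv=cv2.cvtColor(im,cv2.COLOR_RGB2HSV)
# board mask: reddish-brown darker; print samples
for n,(u,v) in dict(board=(280,160),bench=(190,130),track=(226,195),disc=(305,170),stud=(270,128),bar=(262,184),box=(330,165)).items(): print(n,im[v,u],hsv[v,u])
# disc pixels
m=((hsv[...,1]<45)&(hsv[...,2]>135)).astype(np.uint8); 
n,l,st,ce=cv2.connectedComponentsWithStats(m)
for i in range(1,n):
    x,y=ce[i]
    if 205<x<355 and 120<y<220 and st[i,4]>5: print(i,st[i],ce[i].round(2), onz(c,x,y,.044).round(4))
# track
m=((im.max(2)<80)).astype(np.uint8); n,l,st,ce=cv2.connectedComponentsWithStats(m)
for i in range(1,n):
    x,y=ce[i]
    if 205<x<355 and 120<y<225 and st[i,4]>5: print('dark',i,st[i],ce[i].round(2))
R=cv2.Rodrigues
from scipy.spatial.transform import Rotation as Ro
o=ctrl.get_obs(); q=o['eef_rot']; print(Ro.from_quat(np.r_[q[1:],q[0]]).as_matrix().round(3))
E
```

```text
board [96 69 46] [ 14 133  96]
bench [146 126  88] [ 20 101 146]
track [49 50 53] [113  19  53]
disc [136 130 137] [146  13 137]
stud [130 103  71] [ 16 116 130]
bar [108 110 114] [110  13 114]
box [99 96 90] [20 23 99]
1 [296 137   7   4  14] [298.14 137.93] [ 0.6867 -0.1442  0.044 ]
2 [288 138   6   2   7] [290.14 138.14] [ 0.6862 -0.1181  0.044 ]
3 [287 143  20   4  34] [296.41 144.85] [ 0.6633 -0.138   0.044 ]
4 [259 144  13  12 122] [264.6  149.48] [ 0.6488 -0.0344  0.044 ]
5 [294 169  18  14 130] [303.59 174.46] [ 0.5643 -0.1588  0.044 ]
6 [287 178  19  15 109] [294.85 186.37] [ 0.5255 -0.1298  0.044 ]
dark 19 [303 133   6   1   6] [305.5 133. ]
dark 27 [330 140   6   5  18] [332.61 142.33]
dark 33 [228 151  20  20 233] [237.09 160.49]
dark 34 [ 214  160  140   43 1347] [272.29 187.49]
dark 37 [330 165  17  17 226] [338.21 172.52]
dark 41 [311 171   4   6  16] [312.44 172.81]
[[-0.001  0.449  0.893]
 [-0.001  0.893 -0.449]
 [-1.    -0.002 -0.   ]]
```

```bash
python3 - <<'E'
from h import *
c=dict(np.load('pics/top0.npz')); s=dict(np.load('pics/side0.npz'))
def up(c,x0,y0,x1,y1,k):
    return cv2.resize(c['img'][y0:y1,x0:x1],None,fx=k,fy=k,interpolation=cv2.INTER_CUBIC)
def conts(c,box,k,f,amin):
    g=up(c,*box,k); h=cv2.cvtColor(g,cv2.COLOR_RGB2HSV); m=f(g.astype(int),h.astype(int)).astype(np.uint8)
    cs,_=cv2.findContours(m,cv2.RETR_EXTERNAL,cv2.CHAIN_APPROX_NONE)
    return [(q[:,0,:].astype(float)+.5)/k-.5+np.array(box[:2]) for q in cs if cv2.contourArea(q)>amin*k*k]
K=8
# disc
pts=[]
for q in conts(c,(275,155,325,205),K,lambda g,h:(g.min(2)>108),60):
    w=np.array([onz(c,u,v,.044)[:2] for u,v in q]); pts.append(w); ar=cv2.minAreaRect(w.astype(np.float32)*1000); print('seg',w.mean(0).round(4),ar)
P=np.vstack(pts).astype(np.float32)*1000
cc,r=cv2.minEnclosingCircle(P); print('disc',cc,r)
for q in conts(c,(322,155,356,190),K,lambda g,h:(g.max(2)<62),60):
    (u,v),r=cv2.minEnclosingCircle(q.astype(np.float32)); print('knob top',u,v,onz(c,u,v,.1).round(4),r)
# box top depth
d=c['depth']; print('depth pts', [dp(c,u,v).round(3).tolist() for u,v in((328,165),(303,172),(295,187),(230,193),(262,184),(241,186),(305,210))])
# side: knob & disc
for n,cc_ in (('top',c),('side',s)):
  g=cc_['depth']; 
# point cloud from both for box top
for n,cc_,box in (('top',c,(318,150,362,200)),('side',s,(280,225,350,280))):
  T=cc_['world_from_camera']; vv,uu=np.mgrid[box[1]:box[3],box[0]:box[2]]; z=cc_['depth'][vv,uu]
  X=np.stack([(uu-cc_['cx'])/cc_['fx']*z,(vv-cc_['cy'])/cc_['fy']*z,z],-1)@T[:3,:3].T+T[:3,3]
  mm=(X[...,2]>.072)&(X[...,2]<.088)
  w=X[mm][:,:2].astype(np.float32)*1000; print(n,mm.sum(),cv2.minAreaRect(w),w.mean(0), X[mm][:,2].mean())
# stud: top depth
T=c['world_from_camera']; vv,uu=np.mgrid[115:230,200:365]; z=c['depth'][vv,uu]
X=np.stack([(uu-c['cx'])/c['fx']*z,(vv-c['cy'])/c['fy']*z,z],-1)@T[:3,:3].T+T[:3,3]
mm=(X[...,2]>.012); w=X[mm][:,:2].astype(np.float32)*1000; print('board',cv2.minAreaRect(w))
# bar/steel
for q in conts(c,(232,170,292,200),K,lambda g,h:(g.min(2)>85),20):
    print('steel',cv2.minAreaRect(np.array([onz(c,u,v,.036)[:2] for u,v in q],np.float32)*1000))
for q in conts(c,(205,165,292,205),K,lambda g,h:(h[...,1]<60),20):
    print('track',cv2.minAreaRect(np.array([onz(c,u,v,.024)[:2] for u,v in q],np.float32)*1000))
E
```

```text
seg [ 0.5254 -0.1304] ((523.2191162109375, -128.72378540039062), (74.19377899169922, 31.340078353881836), 53.217201232910156)
seg [ 0.5642 -0.1578] ((566.3385620117188, -159.44461059570312), (73.61155700683594, 31.40481185913086), 53.91024398803711)
disc (544.7515869140625, -144.11911010742188) 42.28890609741211
knob top 338.39923095703125 172.47178649902344 [ 0.5565 -0.2612  0.1   ] 8.108311653137207
depth pts [[0.586, -0.233, 0.078], [0.573, -0.157, 0.042], [0.517, -0.128, 0.077], [0.509, 0.079, 0.027], [0.537, -0.025, 0.033], [0.524, 0.042, 0.065], [0.453, -0.163, 0.013]]
top 798 ((559.6785278320312, -262.90283203125), (111.6353530883789, 86.0591049194336), 7.857882499694824) [ 558.0322  -262.10345] 0.08010437565153214
side 919 ((560.4307861328125, -264.07183837890625), (111.80150604248047, 86.08062744140625), 6.751084804534912) [ 555.0967  -271.59927] 0.08026272388104384
board ((488.87286376953125, -101.36480712890625), (500.7621154785156, 461.0707092285156), 7.5513691902160645)
steel ((527.9039916992188, -21.946975708007812), (35.22908020019531, 143.8399200439453), 7.133524417877197)
steel ((535.229248046875, -110.35002899169922), (18.53955841064453, 47.20793533325195), 88.77129364013672)
track ((530.283447265625, -6.639762878417969), (74.47512817382812, 241.67333984375), 7.703322887420654)
track ((596.7825317382812, 56.432952880859375), (46.29084014892578, 15.14804458618164), 89.41413879394531)
```

>>> drive_tool([
  [0,0,0,9.3,0,0,-1],
  [0,0,0,9.3,0,0,-1],
  [0,0,0,9.3,0,0,-1],
  [0,0,0,9.3,0,0,-1],
  [0,0,0,9.3,0,0,-1],
  [0,0,0,9.4,0,0,-1],
  [0,0.0145,0.052,0,0,0,-1],
  [0,0.0145,0.052,0,0,0,-1],
  [0,0.0145,0.052,0,0,0,-1],
  [0,0.0145,0.052,0,0,0,-1],
])

```text
time_s: 1.35
eef_pos: [0.3427, 0.3134, 0.2071]
eef_rot: [0.531, 0.466, 0.531, -0.467]
wrist_force: [1.5, -1.1, 1.4]
opening: 0.001
```

>>> drive_tool([
  [0,0.0145,0.052,0,0,0,-1],
  [0,0.0145,0.052,0,0,0,-1],
  [0,0.0145,0.052,0,0,0,-1],
  [0,0.0145,0.052,0,0,0,-1],
  [0,0.0145,0.052,0,0,0,-1],
  [0,0.0145,0.052,0,0,0,-1],
  [0,0.0145,0.052,0,0,0,-1],
  [0,0.0145,0.052,0,0,0,-1],
  [0,0,0,0,0,0,-1],
  [0,0,0,0,0,0,-1],
])

```text
time_s: 2.6
eef_pos: [0.5107, -0.0822, 0.2068]
eef_rot: [0.531, 0.467, 0.532, -0.467]
wrist_force: [-1.0, 0.3, 0.1]
opening: -0.001
```

```bash
cat >> h.py <<'E'
C=np.array([.5448,-.1441]); ex=np.array([.1288,-.9917]); ey=np.array([.9917,.1288])
from scipy.spatial.transform import Rotation as Ro
def st(p): d=np.array(p[:2])-C; return np.r_[d@ex,d@ey,p[2]].round(4)
def stat():
    o=ctrl.get_obs(); q=o['eef_rot']; M=Ro.from_quat(np.r_[q[1:],q[0]]).as_matrix()
    print('t',o['time_s'],'TCP st',st(o['eef_pos']),'z.ex',M[:2,2]@ex,'z.ey',M[:2,2]@ey,M[2].round(3),'F',o['wrist_force'].round(1),'op',round(o['opening'],3),'q',o['q'].round(2))
def cloud(c):
    T=c['world_from_camera']; v,u=np.mgrid[0:384,0:512]; z=c['depth']
    X=np.stack([(u-c['cx'])/c['fx']*z,(v-c['cy'])/c['fy']*z,z],-1)@T[:3,:3].T+T[:3,3]; X[z<=0]=np.nan; return X
E
python3 - <<'E'
from h import *
stat(); s=snap('side','side1'); X=cloud(s); d=X[...,:2]-C; S=np.stack([d@ex,d@ey,X[...,2]],-1)
o=st(ctrl.get_obs()['eef_pos'])
m=(abs(S[...,0]-o[0])<.09)&(abs(S[...,1]-o[1])<.09)&(S[...,2]>.13)
P=S[m]; 
for z in np.arange(.17,.34,.01):
    Q=P[abs(P[:,2]-z)<.005]
    if len(Q): print(round(z,3),len(Q),(Q.min(0)-o).round(3),(Q.max(0)-o).round(3))
print(P[:,2].min())
v,u=np.where(m); x0,y0,x1,y1=max(u.min()-40,0),max(v.min()-20,0),u.max()+60,v.max()+110; print(x0,y0,x1,y1)
cv2.imwrite('pics/s1c.png',cv2.resize(s['img'][y0:y1,x0:x1,::-1],None,fx=3,fy=3,interpolation=cv2.INTER_CUBIC)[:600,:800])
E
```

```text
t 2.6 TCP st [-0.0658 -0.0259  0.2068] z.ex 1.0000284061549192 z.ey -0.0004184331756249956 [-1.    -0.001 -0.001] F [-1.   0.3  0.1] op -0.001 q [-0.39  0.05  1.75  0.    1.34 -0.52]
0.23 3 [ 0.006 -0.006  0.025] [0.01  0.005 0.028]
0.24 31 [-0.003 -0.013  0.03 ] [0.013 0.012 0.038]
0.25 34 [-0.005 -0.013  0.039] [0.013 0.012 0.048]
0.26 35 [-0.004 -0.014  0.048] [0.013 0.012 0.058]
0.27 32 [-0.002 -0.018  0.058] [0.014 0.024 0.068]
0.28 79 [-0.01  -0.035  0.069] [0.015 0.037 0.078]
0.29 105 [-0.016 -0.039  0.078] [0.015 0.039 0.088]
0.3 111 [-0.014 -0.049  0.088] [0.02  0.049 0.098]
0.31 111 [-0.009 -0.055  0.098] [0.02  0.06  0.108]
0.32 167 [-0.014 -0.061  0.108] [0.02  0.06  0.118]
0.33 152 [-0.007 -0.059  0.118] [0.022 0.056 0.128]
0.23205143858411337
184 0 357 273
```

View pics/s1c.png

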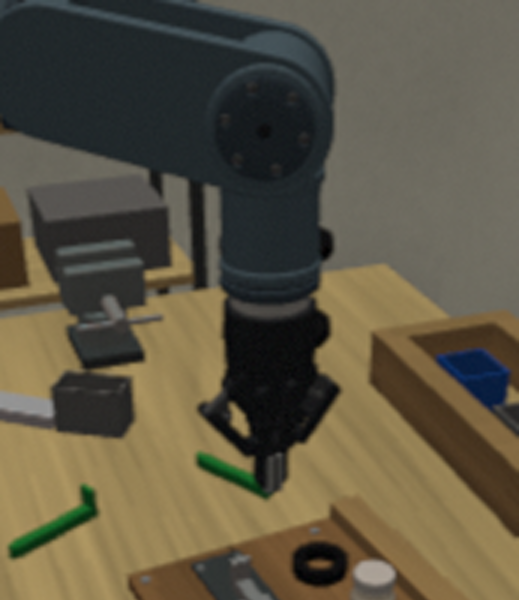

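```bash
python3 - <<'E'
from h import *
s=dict(np.load('pics/side1.npz')); p=ctrl.get_obs()['eef_pos']
for dz in (.03,.02,.01,0,-.011,-.024):
    for f in(.011,-.011):
        w=np.r_[p[:2]+ex*f,p[2]+dz]; print(dz,f,np.round(proj(s,w),1))
a=s['img'][135:180,250:295,::-1]; cv2.imwrite('pics/tip.png',cv2.resize(a,None,fx=12,fy=12,interpolation=cv2.INTER_NEAREST))
print(s['depth'][150:172:2,268:282:2].round(2)[:, :])
E
```

```text
0.03 0.011 [275.8 162.4]
0.03 -0.011 [272.1 158.5]
0.02 0.011 [275.8 165.6]
0.02 -0.011 [272.1 161.7]
0.01 0.011 [275.8 168.8]
0.01 -0.011 [272.1 164.9]
0 0.011 [275.8 172. ]
0 -0.011 [272.2 168. ]
-0.011 0.011 [275.8 175.4]
-0.011 -0.011 [272.2 171.4]
-0.024 0.011 [275.8 179.3]
-0.024 -0.011 [272.2 175.3]
[[0.9  0.91 0.91 0.91 0.92 0.92 0.92]
 [1.44 0.92 0.91 0.91 0.92 0.92 1.44]
 [1.43 0.92 0.92 0.92 0.92 0.92 1.43]
 [1.42 0.92 0.92 0.92 0.92 0.93 1.42]
 [1.38 0.93 0.93 0.92 0.93 0.93 1.4 ]
 [1.37 0.93 0.93 0.93 0.93 0.93 1.39]
 [1.37 1.36 0.93 0.93 0.93 0.94 1.38]
 [1.37 1.37 1.36 1.36 1.37 1.37 1.37]
 [1.36 1.36 1.36 1.36 1.35 1.35 1.35]
 [1.35 1.34 1.35 1.35 1.35 1.34 1.34]
 [1.34 1.34 1.33 1.34 1.34 1.34 1.34]]
```

View pics/tip.png

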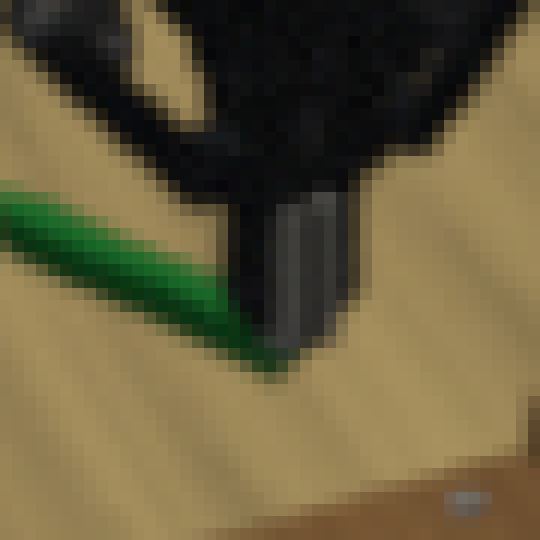

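>>> drive_tool([
  [0.04,0,0,0,0,0,-1],
  [0.04,0,0,0,0,0,-1],
  [0.04,0,0,0,0,0,-1],
  [0,0,0,0,0,0,-1],
  [0,0,0,0,0,0,-1],
])

```text
time_s: 3.28
eef_pos: [0.5121, -0.0821, 0.0889]
eef_rot: [0.532, 0.466, 0.531, -0.466]
wrist_force: [-0.2, 0.6, 0.0]
opening: 0.0
```

```bash
cat > tip.py <<'E'
import sys
from h import *
n=sys.argv[1]; stat(); s=snap('side','side'+n); t=snap('top','top'+n); p=ctrl.get_obs()['eef_pos']
X=cloud(s); d=X[...,:2]-C; S=np.stack([d@ex,d@ey,X[...,2]],-1); o=st(p)
m=(abs(S[...,0]-o[0])<.02)&(abs(S[...,1]-o[1])<.025)&(S[...,2]>o[2]-.02)&(S[...,2]<o[2]+.06)&(s['img'].max(2)<75)
v,u=np.where(m); i=np.argsort(S[m][:,2])[:6]; print('lowest dark',S[m][i].round(3).tolist(),[(u[k],v[k]) for k in i])
print('TCP px',np.round(proj(s,p),1),'tip-11 front px',np.round(proj(s,np.r_[p[:2]+ex*.011,p[2]-.011]),1))
a=s['img'][165:290,225:345,::-1]; cv2.imwrite(f'pics/sc{n}.png',cv2.resize(a,None,fx=4.8,fy=4.8,interpolation=cv2.INTER_CUBIC))
a=t['img'][120:220,225:365,::-1]; cv2.imwrite(f'pics/tc{n}.png',cv2.resize(a,None,fx=5.5,fy=5.5,interpolation=cv2.INTER_CUBIC))
E
python3 tip.py 2
```

```text
t 3.275 TCP st [-0.0657 -0.0244  0.0889] z.ex 1.0000276396097845 z.ey 0.0015286618179816789 [-1.     0.002  0.001] F [-0.2  0.6  0. ] op 0.0 q [-0.39  0.2   1.85  0.    1.09 -0.52]
lowest dark [[-0.064, -0.03, 0.114], [-0.056, -0.031, 0.117], [-0.056, -0.022, 0.117], [-0.057, -0.024, 0.117], [-0.059, -0.03, 0.117], [-0.058, -0.02, 0.119]] [(np.int64(273), np.int64(198)), (np.int64(274), np.int64(199)), (np.int64(277), np.int64(198)), (np.int64(276), np.int64(198)), (np.int64(274), np.int64(198)), (np.int64(277), np.int64(197))]
TCP px [274.9 204. ] tip-11 front px [276.7 209.1]
```

View pics/sc2.png

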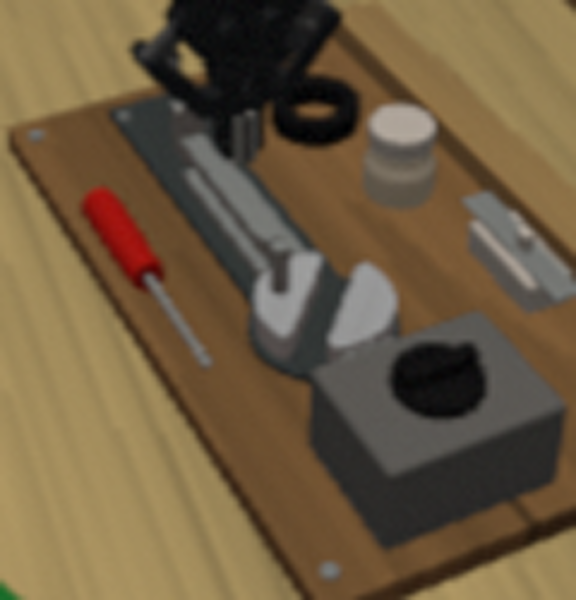

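View pics/tc2.png

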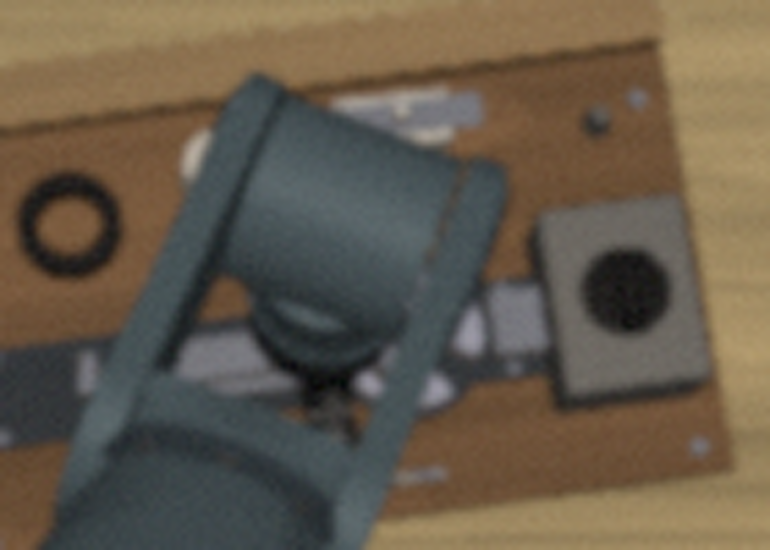

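>>> drive_tool([
  [0.02,0,0,0,0,0,-1],
  [0.02,0,0,0,0,0,-1],
  [0,0,0,0,0,0,-1],
  [0,0,0,0,0,0,-1],
])

```text
time_s: 3.88
eef_pos: [0.5124, -0.083, 0.0489]
eef_rot: [0.532, 0.467, 0.531, -0.466]
wrist_force: [1.1, 0.0, 0.1]
opening: -0.001
```

```bash
python3 tip.py 3
```

```text
t 3.875 TCP st [-0.0648 -0.0243  0.0489] z.ex 1.0000284998403852 z.ey 0.00023839857590526867 [-1.     0.002  0.001] F [1.1 0.  0.1] op -0.001 q [-0.39  0.26  1.87  0.    1.01 -0.52]
lowest dark [[-0.07, -0.004, 0.029], [-0.072, -0.006, 0.032], [-0.071, -0.004, 0.032], [-0.077, -0.007, 0.032], [-0.064, -0.004, 0.034], [-0.073, -0.006, 0.035]] [(np.int64(280), np.int64(217)), (np.int64(279), np.int64(216)), (np.int64(280), np.int64(216)), (np.int64(278), np.int64(215)), (np.int64(281), np.int64(217)), (np.int64(279), np.int64(215))]
TCP px [274.8 214.9] tip-11 front px [276.5 219.9]
```

View pics/sc3.png

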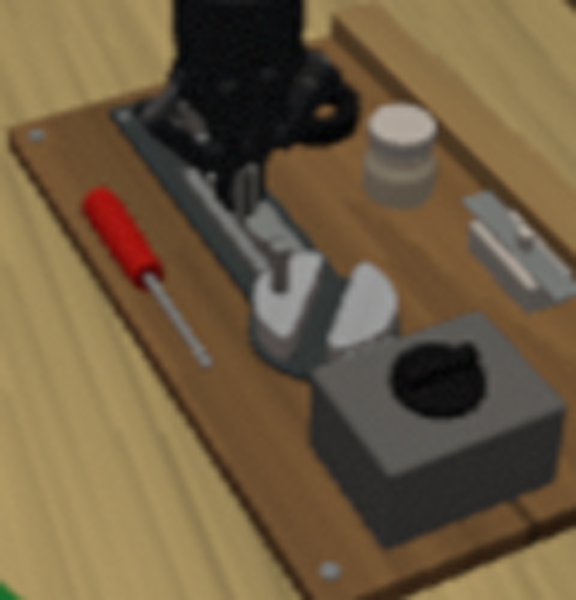

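>>> drive_tool([
  [0.01,0,0,0,0,0,-1],
  [0.01,0,0,0,0,0,-1],
  [0,0,0,0,0,0,-1],
  [0,-0.002,0.006,0,0,0,-1],
  [0,0,0.006,0,0,0,-1],
  [0,0,0,0,0,0,-1],
])

```text
time_s: 4.72
eef_pos: [0.5112, -0.0956, 0.0277]
eef_rot: [0.531, 0.467, 0.531, -0.467]
wrist_force: [-0.2, 0.1, 0.1]
opening: -0.003
```

```bash
python3 tip.py 4
```

```text
t 4.725 TCP st [-0.0525 -0.027   0.0277] z.ex 1.0000287993670627 z.ey -0.0007039023862783412 [-1.     0.001  0.   ] F [-0.2  0.1  0.1] op -0.003 q [-0.41  0.3   1.87 -0.    0.97 -0.54]
lowest dark [[-0.056, -0.028, 0.017], [-0.06, -0.03, 0.019], [-0.065, -0.03, 0.019], [-0.045, -0.03, 0.019], [-0.067, -0.029, 0.021], [-0.061, -0.029, 0.022]] [(np.int64(275), np.int64(225)), (np.int64(274), np.int64(224)), (np.int64(273), np.int64(223)), (np.int64(276), np.int64(227)), (np.int64(273), np.int64(222)), (np.int64(274), np.int64(223))]
TCP px [275.7 222.9] tip-11 front px [277.4 228. ]
```

View pics/sc4.png

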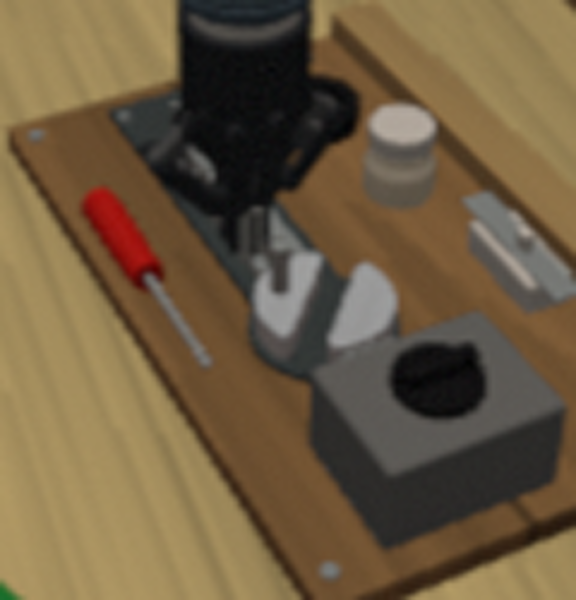

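>>> drive_tool([
  [-0.004,0,0.004,0,0,0,-1],
  [0,0,0.004,0,0,0,-1],
  [0,0,0.004,0,0,0,-1],
  [0,0,0.004,0,0,0,-1],
  [0,0,0.003,0,0,0,-1],
  [0,0,0.003,0,0,0,-1],
  [0,0,0.003,0,0,0,-1],
  [0,0,0,0,0,0,-1],
])

```text
time_s: 5.82
eef_pos: [0.5108, -0.117, 0.0299]
eef_rot: [0.528, 0.466, 0.534, -0.467]
wrist_force: [-6.4, 6.7, 1.6]
opening: -0.0
```

```bash
python3 tip.py 5
```

```text
t 5.825 TCP st [-0.0313 -0.0302  0.0299] z.ex 1.0000132912474315 z.ey 0.0004255500137473688 [-1.    -0.006 -0.006] F [-6.4  6.7  1.6] op -0.0 q [-0.45  0.31  1.85  0.    0.99 -0.58]
lowest dark [[-0.012, -0.044, 0.017], [-0.014, -0.043, 0.018], [-0.048, -0.029, 0.02], [-0.044, -0.031, 0.021], [-0.023, -0.039, 0.021], [-0.025, -0.037, 0.023]] [(np.int64(277), np.int64(236)), (np.int64(277), np.int64(235)), (np.int64(276), np.int64(226)), (np.int64(276), np.int64(227)), (np.int64(277), np.int64(232)), (np.int64(277), np.int64(231))]
TCP px [278.2 227.1] tip-11 front px [279.9 232.2]
```

View pics/sc5.png

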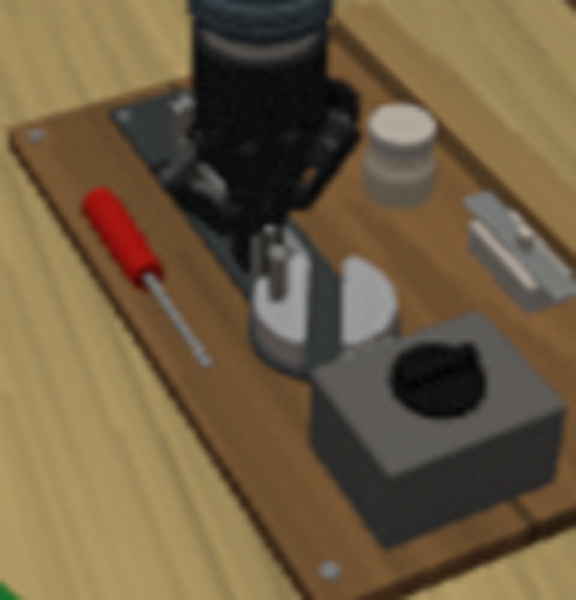

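>>> drive_tool([
  [0,0,-0.006,0,0,0,-1],
  [0,0.006,-0.002,0,0,0,-1],
  [0,0,0.004,0,0,0,-1],
  [0,0,0.004,0,0,0,-1],
  [0,0,0.003,0,0,0,-1],
  [0,0,0,0,0,0,-1],
])

```text
time_s: 6.68
eef_pos: [0.5191, -0.1211, 0.0309]
eef_rot: [0.53, 0.467, 0.532, -0.467]
wrist_force: [-2.9, 3.8, 1.8]
opening: 0.001
```

```bash
python3 tip.py 6
```

```text
t 6.675 TCP st [-0.0261 -0.0225  0.0309] z.ex 1.0000262071103563 z.ey -0.0002900281880790975 [-1.    -0.003 -0.002] F [-2.9  3.8  1.8] op 0.001 q [-0.45  0.32  1.83  0.    0.99 -0.58]
lowest dark [[-0.01, -0.045, 0.019], [-0.045, -0.03, 0.019], [-0.024, -0.038, 0.02], [-0.006, -0.044, 0.022], [-0.011, -0.045, 0.022], [-0.006, 0.002, 0.022]] [(np.int64(277), np.int64(236)), (np.int64(276), np.int64(227)), (np.int64(277), np.int64(232)), (np.int64(278), np.int64(236)), (np.int64(277), np.int64(235)), (np.int64(292), np.int64(231))]
TCP px [281.4 227.2] tip-11 front px [283.1 232.3]
```

View pics/sc6.png

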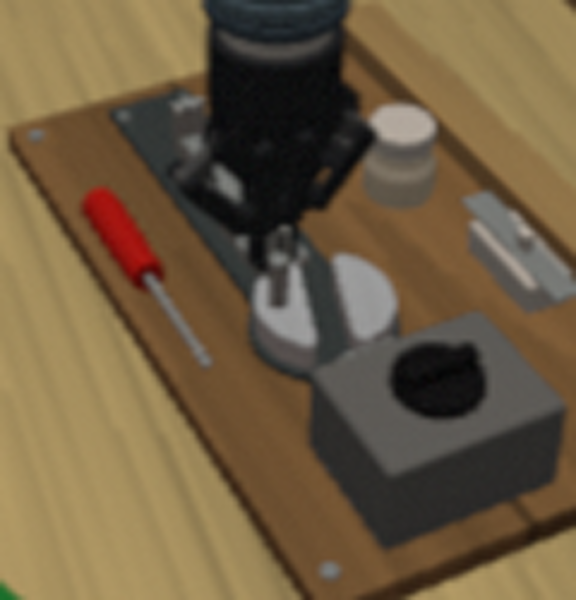

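>>> drive_tool([
  [0,0,0.003,0,0,0,-1],
  [0,0,0.003,0,0,0,-1],
  [0,0,0.002,0,0,0,-1],
  [0,0,0,0,0,0,-1],
])

```text
time_s: 7.28
eef_pos: [0.52, -0.1291, 0.0307]
eef_rot: [0.53, 0.467, 0.532, -0.467]
wrist_force: [-4.1, 4.2, 1.0]
opening: -0.0
```

```bash
cat > ang.py <<'E'
import sys
from h import *
def ang(c,box,K=8,thr=115):
    g=cv2.resize(c['img'][box[1]:box[3],box[0]:box[2]],None,fx=K,fy=K,interpolation=cv2.INTER_CUBIC)
    m=((g.min(2)>thr)).astype(np.uint8); cs,_=cv2.findContours(m,cv2.RETR_EXTERNAL,cv2.CHAIN_APPROX_NONE)
    for q in cs:
        if cv2.contourArea(q)<40*K*K: continue
        q=(q[:,0,:]+.5)/K-.5+np.array(box[:2])
        w=np.array([st(onz(c,u,v,.044)) for u,v in q])[:,:2]*1000
        r=np.hypot(*w.T); ctr=w.mean(0)
        # chord points: inside the circle, near the slot
        k=w[(r<36)&(np.hypot(*(w).T)<36)]
        d=None
        if len(k)>10:
            l=cv2.fitLine(k.astype(np.float32),cv2.DIST_HUBER,0,.01,.01).ravel(); d=np.degrees(np.arctan2(l[1],l[0])); off=abs(l[0]*l[3]-l[1]*l[2])
            print('seg ctr',ctr.round(1),'rmax',r.max().round(1),'n',len(k),'chord ang',round(d,1),'offset from axis',round(off,1))
if __name__=='__main__':
    ang(dict(np.load(f'pics/side{sys.argv[1]}.npz')),(270,208,312,248))
E
python3 tip.py 7; for i in 0 5 6 7; do echo $i; python3 ang.py $i; done
```

```text
t 7.275 TCP st [-0.0181 -0.0227  0.0307] z.ex 1.0000265369320311 z.ey -0.0002728323642278422 [-1.    -0.003 -0.002] F [-4.1  4.2  1. ] op -0.0 q [-0.47  0.33  1.83  0.    0.99 -0.59]
lowest dark [[-0.006, -0.044, 0.018], [-0.009, -0.045, 0.02], [0.001, -0.044, 0.02], [-0.0, -0.047, 0.02], [-0.012, -0.044, 0.021], [-0.0, -0.043, 0.023]] [(np.int64(278), np.int64(237)), (np.int64(277), np.int64(236)), (np.int64(279), np.int64(238)), (np.int64(278), np.int64(238)), (np.int64(277), np.int64(235)), (np.int64(279), np.int64(237))]
TCP px [282.7 228.9] tip-11 front px [284.4 234. ]
0
seg ctr [16. 15.] rmax 40.8 n 126 chord ang -43.7 offset from axis 10.5
seg ctr [-17.6 -17.5] rmax 44.8 n 200 chord ang -43.4 offset from axis 13.9
5
seg ctr [11.1 18.5] rmax 42.4 n 131 chord ang -30.4 offset from axis 9.9
seg ctr [-12.8 -20.8] rmax 47.2 n 220 chord ang -27.6 offset from axis 14.0
6
seg ctr [ -6.7 -24.1] rmax 43.8 n 248 chord ang -12.7 offset from axis 15.3
seg ctr [ 5.8 21.1] rmax 42.4 n 128 chord ang -18.9 offset from axis 9.9
7
seg ctr [  2.7 -26.6] rmax 43.7 n 211 chord ang 15.3 offset from axis 18.7
seg ctr [-1.6 22.7] rmax 43.1 n 122 chord ang -1.8 offset from axis 10.1
```

View pics/sc7.png

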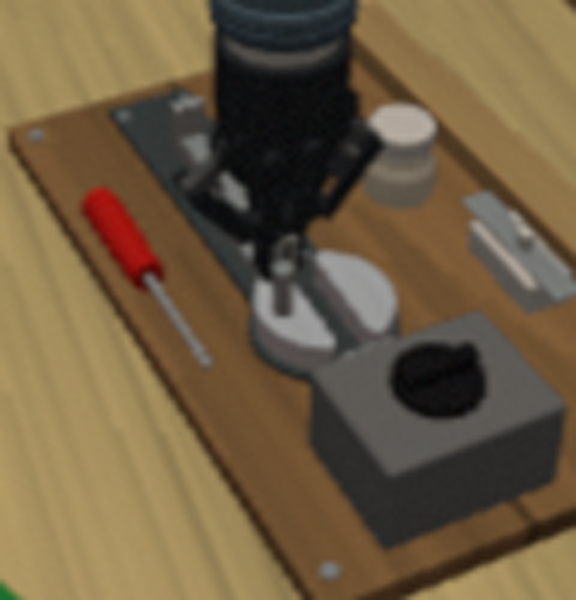

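>>> drive_tool([
  [0,0,-0.01,0,0,0,-1],
  [0,0,-0.02,0,0,0,-1],
  [-0.04,0,0,0,0,0,-1],
  [-0.04,0,0,0,0,0,-1],
  [0,0,-0.05,0,0,0,-1],
  [0,0.01,-0.05,0,0,0,-1],
  [0,0.012,-0.05,0,0,0,-1],
  [0,0,-0.045,0,0,0,-1],
  [0,0,0,0,0,0,-1],
  [0,0,0,0,0,0,-1],
])

```text
time_s: 8.62
eef_pos: [0.5142, 0.0967, 0.1116]
eef_rot: [0.532, 0.466, 0.531, -0.466]
wrist_force: [0.3, -0.8, 0.5]
opening: -0.002
```

```bash
python3 tip.py 8; python3 ang.py 8; python3 - <<'E'
from h import *
from ang import ang
t=dict(np.load('pics/top8.npz')); ang(t,(275,155,325,205),thr=108)
s=dict(np.load('pics/side8.npz')); a=s['img'][110:250,200:360,::-1]; cv2.imwrite('pics/s8.png',cv2.resize(a,None,fx=4.5,fy=4.2,interpolation=cv2.INTER_CUBIC))
E
```

```text
t 8.625 TCP st [-0.2428  0.0007  0.1116] z.ex 1.0000276385528124 z.ey 0.001658240874631677 [-1.     0.001  0.001] F [ 0.3 -0.8  0.5] op -0.002 q [-0.04  0.18  1.82 -0.    1.14 -0.17]
lowest dark [[-0.234, 0.005, 0.138], [-0.236, -0.001, 0.139], [-0.237, -0.004, 0.139], [-0.232, 0.0, 0.14], [-0.238, -0.004, 0.142], [-0.232, 0.008, 0.142]] [(np.int64(259), np.int64(160)), (np.int64(257), np.int64(160)), (np.int64(256), np.int64(160)), (np.int64(258), np.int64(160)), (np.int64(256), np.int64(159)), (np.int64(260), np.int64(159))]
TCP px [257.1 166.2] tip-11 front px [258.6 170.7]
seg ctr [ -0.2 -26.4] rmax 44.4 n 211 chord ang 15.7 offset from axis 19.4
seg ctr [-1.7 22.7] rmax 42.5 n 123 chord ang -1.8 offset from axis 10.7
seg ctr [ -0.6 -23.3] rmax 43.1 n 168 chord ang -2.2 offset from axis 10.9
seg ctr [ 0.7 22.8] rmax 43.3 n 169 chord ang -1.8 offset from axis 10.4
```

View pics/s8.png

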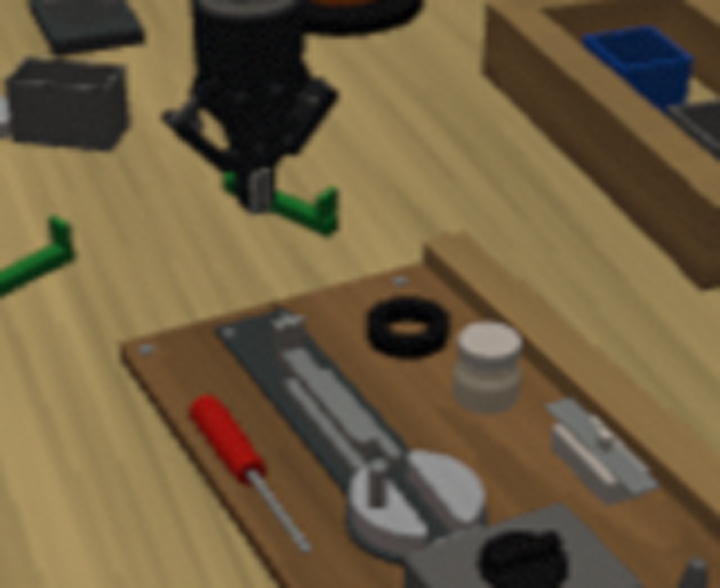

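View pics/tc8.png

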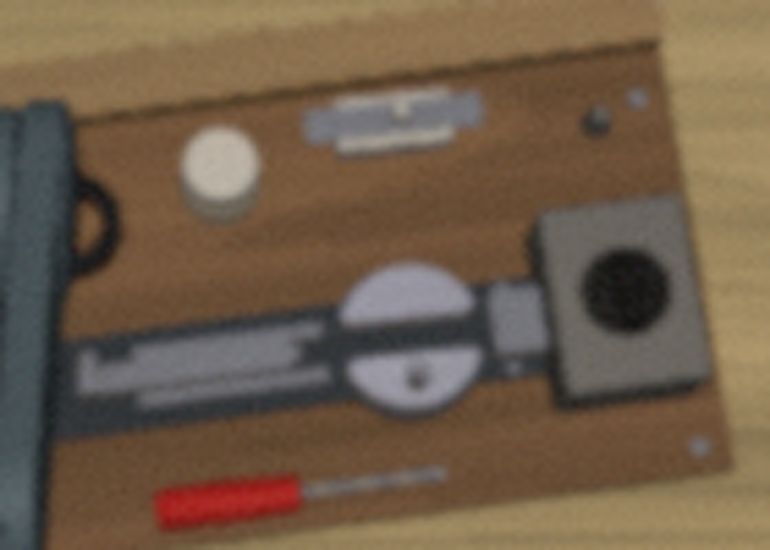

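>>> drive_tool([
  [0.04,0,0,0,0,0,-1],
  [0.03,0,0,0,0,0,-1],
  [0.022,0,0,0,0,0,-1],
  [0,0,0.02,0,0,0,-1],
  [0,0,0,0,0,0,-1],
  [0,0,0,0,0,0,-1],
])

```text
time_s: 9.48
eef_pos: [0.5172, 0.076, 0.0197]
eef_rot: [0.531, 0.467, 0.531, -0.467]
wrist_force: [0.2, 1.0, -0.2]
opening: -0.001
```

```bash
python3 tip.py 9; python3 - <<'E'
from h import *
s=dict(np.load('pics/side9.npz')); a=s['img'][150:230,220:320,::-1]; cv2.imwrite('pics/s9.png',cv2.resize(a,None,fx=7,fy=7,interpolation=cv2.INTER_CUBIC))
p=ctrl.get_obs()['eef_pos']
for dz in (.03,.025,.02,.015): print(dz,np.round(proj(s,np.r_[p[:2]+ex*.011,p[2]+dz]),1))
E
```

```text
t 9.475 TCP st [-0.2218  0.001   0.0197] z.ex 1.000028008397037 z.ey -0.0015206561866213742 [-1.     0.001 -0.   ] F [ 0.2  1.  -0.2] op -0.001 q [-0.08  0.32  1.86  0.    0.96 -0.21]
lowest dark [[-0.241, -0.003, 0.022], [-0.232, 0.0, 0.022], [-0.217, -0.021, 0.022], [-0.204, -0.009, 0.023], [-0.209, -0.018, 0.023], [-0.204, -0.02, 0.023]] [(np.int64(257), np.int64(189)), (np.int64(259), np.int64(190)), (np.int64(255), np.int64(194)), (np.int64(260), np.int64(195)), (np.int64(257), np.int64(195)), (np.int64(257), np.int64(196))]
TCP px [260.4 192. ] tip-11 front px [261.8 196.4]
0.03 [261.6 186.5]
0.025 [261.6 187.7]
0.02 [261.6 188.9]
0.015 [261.7 190.1]
```

View pics/s9.png

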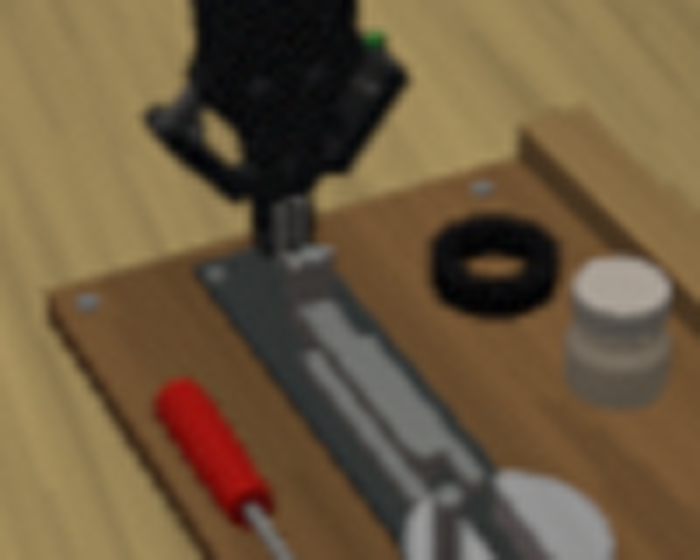

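>>> drive_tool([
  [0,0,0.005,0,0,0,-1],
  [0,0,0.005,0,0,0,-1],
  [0,0,0.005,0,0,0,-1],
  [0,0,0.004,0,0,0,-1],
  [0,0,0.004,0,0,0,-1],
  [0,0,0.004,0,0,0,-1],
  [0,0,0.004,0,0,0,-1],
  [0,0,0.004,0,0,0,-1],
])

```text
time_s: 10.58
eef_pos: [0.5214, 0.0416, 0.0194]
eef_rot: [0.531, 0.467, 0.531, -0.467]
wrist_force: [-0.6, 2.2, 1.5]
opening: 0.002
```

```bash
python3 tip.py 10; python3 ang.py 10; python3 - <<'E'
from h import *
s=dict(np.load('pics/side10.npz')); a=s['img'][150:250,220:320,::-1]; cv2.imwrite('pics/s10.png',cv2.resize(a,None,fx=6,fy=6,interpolation=cv2.INTER_CUBIC))
E
```

```text
t 10.575 TCP st [-0.1872  0.0007  0.0194] z.ex 1.0000291267492132 z.ey 0.00025753166083996746 [-1.  0. -0.] F [-0.6  2.2  1.5] op 0.002 q [-0.15  0.32  1.86  0.    0.96 -0.28]
lowest dark [[-0.185, -0.018, 0.023], [-0.204, -0.02, 0.023], [-0.188, -0.013, 0.023], [-0.194, -0.014, 0.023], [-0.185, -0.021, 0.023], [-0.187, -0.024, 0.023]] [(np.int64(260), np.int64(199)), (np.int64(257), np.int64(196)), (np.int64(261), np.int64(198)), (np.int64(260), np.int64(197)), (np.int64(259), np.int64(199)), (np.int64(258), np.int64(199))]
TCP px [264.9 197.9] tip-11 front px [266.4 202.4]
seg ctr [ -0.3 -26.3] rmax 44.7 n 213 chord ang 15.9 offset from axis 19.1
seg ctr [-1.5 22.6] rmax 42.9 n 126 chord ang -1.9 offset from axis 10.5
```

View pics/s10.png

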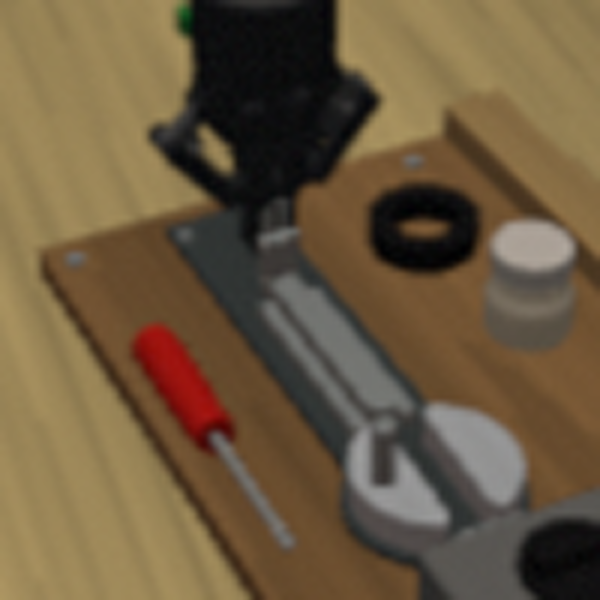

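>>> drive_tool([
  [0,0,0.003,0,0,0,-1],
  [0,0,0.003,0,0,0,-1],
  [0,0,0.003,0,0,0,-1],
  [0,0,0.003,0,0,0,-1],
  [0,0,0.003,0,0,0,-1],
  [0,0,0.003,0,0,0,-1],
  [0,0,0.003,0,0,0,-1],
])

```text
time_s: 11.55
eef_pos: [0.524, 0.0207, 0.0194]
eef_rot: [0.531, 0.467, 0.531, -0.467]
wrist_force: [0.5, 1.4, 0.8]
opening: -0.0
```

>>> drive_tool([
  [0,0,0.004,0,0,0,-1],
  [0,0,0.004,0,0,0,-1],
  [0,0,0.004,0,0,0,-1],
  [0,0,0.004,0,0,0,-1],
  [0,0,0.004,0,0,0,-1],
  [0,0,0.004,0,0,0,-1],
  [0,0,0.004,0,0,0,-1],
  [0,0,0.004,0,0,0,-1],
])

```text
time_s: 12.55
eef_pos: [0.5282, -0.0111, 0.0194]
eef_rot: [0.531, 0.467, 0.531, -0.467]
wrist_force: [-0.9, 1.9, -0.2]
opening: 0.0
```

```bash
python3 tip.py 11; python3 ang.py 11
```

```text
t 12.55 TCP st [-0.1341  0.0006  0.0194] z.ex 1.0000291415176363 z.ey 0.0002109719935986097 [-1. -0.  0.] F [-0.9  1.9 -0.2] op 0.0 q [-0.25  0.33  1.85 -0.    0.96 -0.38]
lowest dark [[-0.152, -0.023, 0.023], [-0.115, -0.016, 0.023], [-0.116, -0.019, 0.024], [-0.132, -0.018, 0.024], [-0.116, 0.023, 0.024], [-0.12, -0.017, 0.024]] [(np.int64(263), np.int64(205)), (np.int64(270), np.int64(211)), (np.int64(269), np.int64(211)), (np.int64(267), np.int64(208)), (np.int64(281), np.int64(207)), (np.int64(269), np.int64(210))]
TCP px [272.1 207. ] tip-11 front px [273.7 211.7]
seg ctr [ -4.1 -20.2] rmax 45.0 n 375 chord ang -11.6 offset from axis 10.1
seg ctr [-1.5 22.6] rmax 42.9 n 124 chord ang -1.8 offset from axis 10.5
```

View pics/sc11.png

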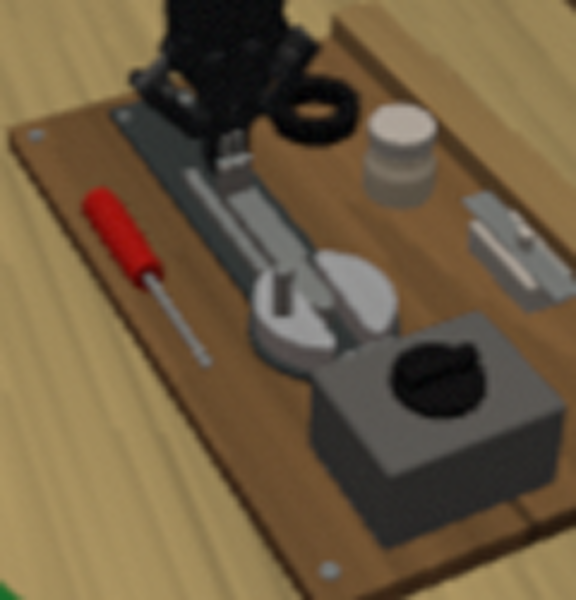

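>>> drive_tool([
  [0,0,0.004,0,0,0,-1],
  [0,0,0.004,0,0,0,-1],
  [0,0,0.004,0,0,0,-1],
  [0,0,0.004,0,0,0,-1],
  [0,0,0.004,0,0,0,-1],
  [0,0,0.004,0,0,0,-1],
  [0,0,0.004,0,0,0,-1],
])

```text
time_s: 13.52
eef_pos: [0.5318, -0.0388, 0.0194]
eef_rot: [0.531, 0.467, 0.531, -0.467]
wrist_force: [-1.2, 2.4, 1.7]
opening: 0.001
```

>>> drive_tool([
  [0,0,0.004,0,0,0,-1],
  [0,0,0.004,0,0,0,-1],
  [0,0,0.004,0,0,0,-1],
  [0,0,0.004,0,0,0,-1],
  [0,0,0.004,0,0,0,-1],
  [0,0,0.004,0,0,0,-1],
  [0,0,0.004,0,0,0,-1],
  [0,0,0.004,0,0,0,-1],
])

```text
time_s: 14.52
eef_pos: [0.5359, -0.0706, 0.0194]
eef_rot: [0.531, 0.467, 0.531, -0.467]
wrist_force: [-0.9, 2.5, 1.6]
opening: 0.003
```

```bash
python3 tip.py 12; python3 ang.py 12
```

```text
t 14.525 TCP st [-0.0741  0.0007  0.0194] z.ex 1.0000291415820393 z.ey 0.00021270896002989194 [-1. -0. -0.] F [-0.9  2.5  1.6] op 0.003 q [-0.35  0.35  1.82  0.    0.97 -0.48]
lowest dark [[-0.072, -0.023, 0.023], [-0.076, -0.021, 0.023], [-0.091, -0.0, 0.023], [-0.07, -0.021, 0.023], [-0.079, 0.025, 0.023], [-0.091, -0.021, 0.023]] [(np.int64(274), np.int64(220)), (np.int64(274), np.int64(219)), (np.int64(278), np.int64(214)), (np.int64(275), np.int64(220)), (np.int64(287), np.int64(214)), (np.int64(272), np.int64(216))]
TCP px [280.9 218.2] tip-11 front px [282.5 223.1]
seg ctr [  4.9 -16.8] rmax 46.0 n 467 chord ang 19.5 offset from axis 10.9
seg ctr [-1.5 22.7] rmax 43.0 n 122 chord ang -1.7 offset from axis 10.4
```

View pics/sc12.png

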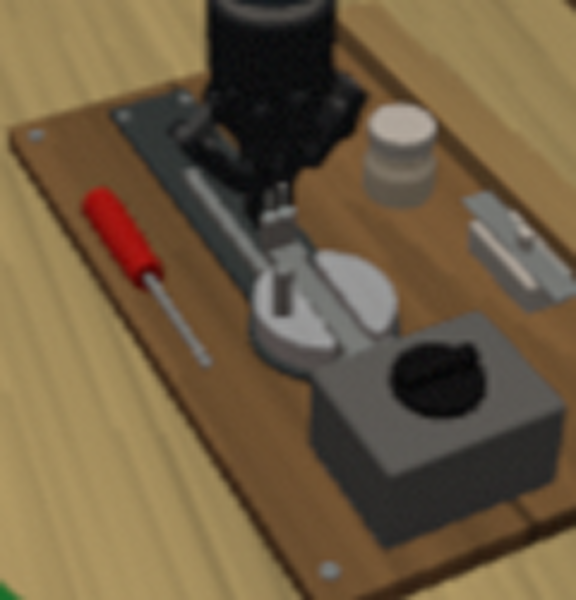

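About 14 mm remain, so I'll push slowly and watch for the force rise at the stop.

>>> drive_tool([
  [0,0,0.003,0,0,0,-1],
  [0,0,0.003,0,0,0,-1],
  [0,0,0.003,0,0,0,-1],
  [0,0,0.002,0,0,0,-1],
  [0,0,0,0,0,0,-1],
])

```text
time_s: 15.25
eef_pos: [0.5374, -0.0817, 0.0193]
eef_rot: [0.531, 0.467, 0.531, -0.467]
wrist_force: [1.2, -1.0, -0.2]
opening: 0.004
```

>>> drive_tool([
  [0,0,0.0015,0,0,0,-1],
  [0,0,0.0015,0,0,0,-1],
  [0,0,0,0,0,0,-1],
])

```text
time_s: 15.62
eef_pos: [0.5377, -0.0844, 0.0194]
eef_rot: [0.531, 0.467, 0.531, -0.467]
wrist_force: [-0.3, 0.0, 0.1]
opening: 0.001
```

>>> drive_tool([
  [0,0,0.001,0,0,0,-1],
  [0,0,0.001,0,0,0,-1],
])

```text
time_s: 15.88
eef_pos: [0.5376, -0.0844, 0.0193]
eef_rot: [0.53, 0.467, 0.532, -0.466]
wrist_force: [-0.6, 11.1, 4.0]
opening: 0.001
```

```bash
python3 tip.py 13; python3 ang.py 13; python3 - <<'E'
from h import *
s=dict(np.load('pics/side13.npz')); a=s['img'][190:260,250:330,::-1]; cv2.imwrite('pics/s13.png',cv2.resize(a,None,fx=8,fy=8,interpolation=cv2.INTER_CUBIC))
E
```

```text
t 15.875 TCP st [-0.0601  0.0006  0.0193] z.ex 1.0000246267088666 z.ey -0.0001186400606228241 [-1.    -0.    -0.003] F [-0.6 11.1  4. ] op 0.001 q [-0.38  0.36  1.81  0.    0.97 -0.51]
lowest dark [[-0.064, -0.017, 0.023], [-0.06, -0.02, 0.023], [-0.065, -0.02, 0.023], [-0.08, -0.02, 0.023], [-0.055, -0.022, 0.024], [-0.073, -0.019, 0.024]] [(np.int64(277), np.int64(221)), (np.int64(277), np.int64(222)), (np.int64(276), np.int64(221)), (np.int64(274), np.int64(218)), (np.int64(277), np.int64(223)), (np.int64(275), np.int64(219))]
TCP px [282.9 220.8] tip-11 front px [284.6 225.7]
seg ctr [  5.6 -17.2] rmax 45.9 n 447 chord ang 21.6 offset from axis 11.4
seg ctr [-1.6 22.8] rmax 43.0 n 120 chord ang -1.6 offset from axis 10.4
```

View pics/s13.png

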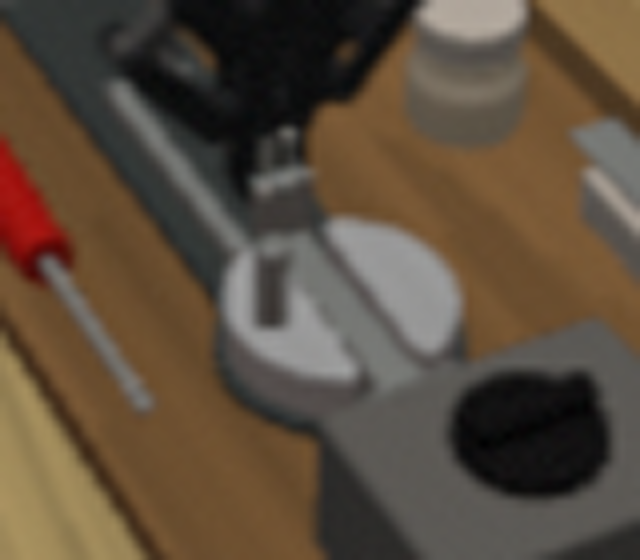

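The force rose to 11 N at TCP x = −60 mm, exactly where home was predicted. Next I'll back the hand off and lift it clear.

>>> drive_tool([
  [0,0,-0.004,0,0,0,-1],
  [0,0,-0.02,0,0,0,-1],
  [0,0,-0.02,0,0,0,-1],
  [-0.04,0,0,0,0,0,-1],
  [-0.05,0,0,0,0,0,-1],
  [-0.05,0,-0.04,0,0,0,-1],
  [0,0,-0.06,0,0,0,-1],
  [0,0,-0.06,0,0,0,-1],
  [0,0,-0.06,0,0,0,-1],
  [0,0,0,0,0,0,-1],
])

```text
time_s: 17.23
eef_pos: [0.5021, 0.1794, 0.1581]
eef_rot: [0.533, 0.465, 0.533, -0.465]
wrist_force: [0.8, -0.6, -0.2]
opening: 0.001
```

```bash
python3 tip.py 14; python3 ang.py 14; python3 - <<'E'
from h import *
from ang import ang
t=dict(np.load('pics/top14.npz')); ang(t,(275,155,325,205),thr=108)
X=cloud(t); d=X[...,:2]-C; S=np.stack([d@ex,d@ey,X[...,2]],-1)
m=(abs(S[...,1])<.02)&(S[...,0]>-.12)&(S[...,0]<-.03)&(S[...,2]>.055); print('lug',m.sum(),S[m].mean(0).round(4) if m.any() else '')
# bystanders: pixel diff top0/top14
a=dict(np.load('pics/top0.npz'))['img'].astype(int); D=abs(a-t['img'].astype(int)).max(2); v,u=np.where(D[115:235,200:365]>40); print('diff px',len(u),(u+200).min(),(u+200).max(),(v+115).min(),(v+115).max())
E
```

```text
t 17.225 TCP st [-0.3263 -0.0007  0.1581] z.ex 1.0000034956844432 z.ey 0.007124623297790615 [-1.    -0.    -0.001] F [ 0.8 -0.6 -0.2] op 0.001 q [ 0.12  0.14  1.76  0.    1.24 -0.02]
lowest dark [[-0.318, -0.005, 0.187], [-0.314, -0.004, 0.188], [-0.315, 0.001, 0.19], [-0.316, -0.003, 0.191], [-0.319, -0.009, 0.191], [-0.327, -0.012, 0.191]] [(np.int64(245), np.int64(136)), (np.int64(246), np.int64(136)), (np.int64(247), np.int64(135)), (np.int64(246), np.int64(135)), (np.int64(244), np.int64(135)), (np.int64(242), np.int64(134))]
TCP px [246.4 142.8] tip-11 front px [247.9 147.1]
seg ctr [  0.1 -25.8] rmax 43.8 n 225 chord ang 15.9 offset from axis 18.6
seg ctr [-1.7 22.7] rmax 42.4 n 123 chord ang -1.6 offset from axis 11.0
seg ctr [11.7  1.2] rmax 77.4 n 438 chord ang -3.3 offset from axis 5.7
lug 21 [-0.0458 -0.0012  0.0652]
diff px 704 200 313 143 234
```

View pics/tc14.png

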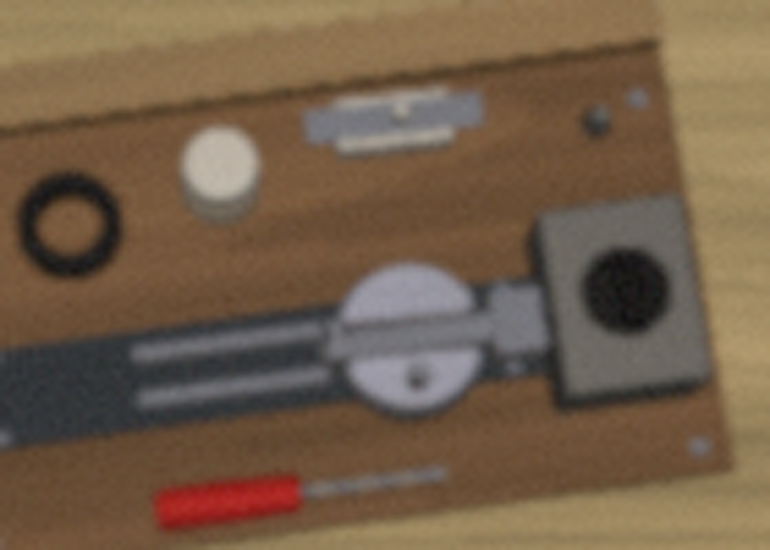

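View pics/sc14.png

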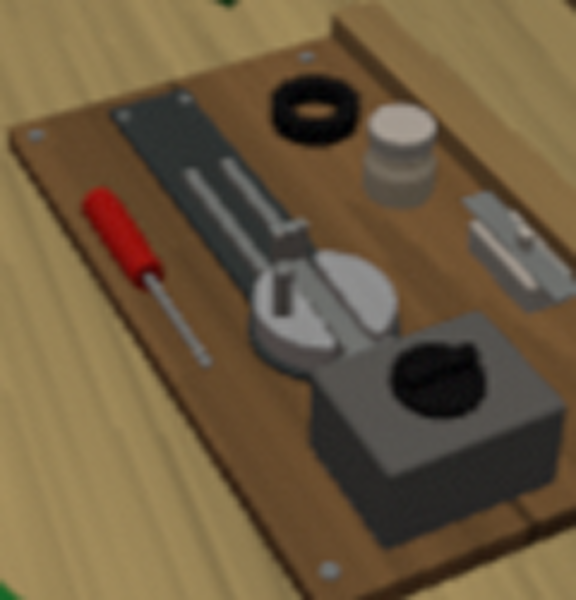

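```bash
python3 - <<'E'
from h import *
t=dict(np.load('pics/top14.npz')); K=8; b=(280,165,320,200)
for n,b,lo,hi in (('top',(280,165,320,200),75,118),):
    P={}
    for sx in np.arange(-.036,.042,.004):
        ys=np.arange(-.018,.0185,.0005); val=[]
        for y in ys:
            w=np.r_[C+ex*sx+ey*y,.040]; u,v=proj(t,w)
            val.append(cv2.remap(t['img'].astype(np.float32),np.float32([[u]]),np.float32([[v]]),cv2.INTER_CUBIC)[0,0].mean())
        val=np.array(val); P[sx]=val; print(round(sx,3),val[::4].round(0).astype(int))
E
```

```text
-0.036 [129 132 130 122 115 110 110 115 119 119 117 112 101  93  92 103 117 127
 129]
-0.032 [158 155 153 143 132 123 117 116 117 116 115 110 105  98  99 111 130 144
 153]
-0.028 [162 162 159 148 134 125 120 119 118 119 119 116 110  99  98 115 135 146
 154]
-0.024 [160 160 156 148 133 121 114 115 119 120 117 114 109 102 103 113 131 148
 154]
-0.02 [161 163 160 151 137 124 118 116 117 121 121 116 108 102 105 119 134 149
 155]
-0.016 [160 161 158 148 131 118 117 117 117 117 116 114 107 102 103 117 134 149
 156]
-0.012 [162 159 155 146 134 120 115 118 121 120 118 114 105 101 107 123 141 152
 158]
-0.008 [158 158 155 142 129 121 117 117 118 118 118 114 107 102 106 124 144 151
 156]
-0.004 [139 146 147 137 124 117 116 120 119 118 118 115 110 106 112 125 141 150
 155]
-0.0 [127 137 141 133 122 114 113 116 119 119 117 113 109 106 111 123 138 149
 155]
0.004 [132 139 141 137 124 114 112 115 119 121 120 118 110 103 109 125 137 148
 153]
0.008 [142 146 145 138 127 118 115 118 121 121 119 117 111 107 114 128 142 151
 155]
0.012 [155 156 152 140 123 112 112 115 119 122 120 115 110 109 116 128 142 151
 156]
0.016 [159 155 151 135 119 111 112 118 122 121 119 116 113 112 116 129 143 150
 155]
0.02 [158 155 147 132 117 110 111 118 121 122 120 115 111 110 116 129 143 151
 155]
0.024 [158 154 144 130 116 110 112 118 120 122 122 115 109 110 119 132 146 155
 156]
0.028 [160 157 143 126 112 106 109 116 121 123 120 115 111 112 122 135 143 150
 154]
0.032 [154 152 140 125 112 108 111 115 120 121 119 117 111 110 118 132 144 151
 152]
0.036 [131 133 125 112 103 103 112 117 122 124 121 115 109 104 105 117 130 137
 138]
0.04 [ 88  88  84  84  88 101 114 119 123 122 120 114 109  95  86  90  96  96
  95]
```

```bash
python3 -c "
from h import *
print(hand_in())"
```

```text
the job is handed in; nothing more can be done
None
```

The isolator is locked off: the disc's slot is in line and the bar is through it and home in the keeper. I handed the job in at about 17 s of the 51 s allowed; no verdict is reported.

**What I did:** With the jaws shut, I pushed the disc round by its peg from about 2.37 rad until the slot was about 2° off the bar's line. I then pushed the bar by its lug, with 1–3 N, until the force rose to 11 N. That was with the tool at the position predicted for home. The hand then backed off and went up clear of the board.

**Last checks:**
- **Bar:** the lug's middle is at x = −45.8 mm, which puts the nose at about 77 mm (78 is fully home). Its y is about −1 mm, and the bar looks parallel to its line to within about 1°. The lug's height is as expected, so the bar lies flat.
- **Slot:** about −1.6° in the side view; the limit is 6.9°.
- **Bystanders:** those on the board look unmoved in both views. I compared them by eye, because the picture difference was confused by the arm. I did not check the two boxes on the bench, but the hand's path stayed well away from them.

**What disagreed:**
- The fingertips showed about 24 mm behind the reported TCP in the side view, where the text says 11 mm ahead of it. I set heights by the pictures.
- The first contact with the peg was on a corner, at about 9 N. I backed off and shifted 6 mm before pushing on.
- One last slot-angle fit from the top view (−3.3°) merged the bar with the disc, so I set it aside.
- The side-view angle of the segment nearer the camera (about 16°) was upset by the peg. I relied on the other segment.

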